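# Bring the carousel's empty place under the loading chute

## Task

Get the vial carousel ready for loading: with the chute arm still swung out, push with a fingertip on the carousel's spokes to turn it until its one empty cup faces the chute post (the place marked by the ridge on the foot), then push the chute arm round to its stop so that the chute stands over the empty cup. Only push: do not touch or lift the vials, and leave the loose things around the carousel where they are.

Things in the scene. Friction and masses are not known exactly. Their poses are not given: they have to be found in the camera images.
- carousel: White disc, 122 mm across, 9 to 16 mm above the table, that turns both ways without end about an upright axle; friction keeps it where it is left (1 N at a spoke's end turns it). Five cups 72 degrees apart, 42 mm from the axle, 34 mm across, rims at 40 mm; four hold vials (tops at 72 mm), one is empty. Origin on the axle 9 mm above the table; z up, x toward the empty cup.
- foot: Fixed grey foot: a round plate 128 mm across, 8 mm high, under the carousel, with a 30 mm wide web to the 18 mm steel post of the chute arm, 140 mm from the axle. Origin on the axle at table height; x points from the axle to the post, z up.
- empty_place (a point): Centre of the empty cup's mouth, 42 mm from the axle and 40 mm above the table; it turns with the carousel.
- load_point (a point): Fixed point 42 mm from the axle toward the post, 40 mm above the table, directly below where the chute's mouth stands when the chute arm is at its stop. A short raised steel ridge on the grey foot, outside the disc, marks the same direction. The empty cup belongs here.
- chute_arm (a joint): Swing of the chute arm about the post: 0 = end stop, arm pointing from the post straight to the axle, chute over the loading point; grows counter-clockwise seen from above. Starts 0.9 to 1.45 rad out, swung clear on the robot's side of the post; limit 1.9. Stays where it is left (1 N at mid-arm moves it).
- post_top (a point): Point on the post's axis, the pivot of the chute arm, 112 mm above the table; the arm's hub there is 28 mm across. Fixed during the run.
- bar_mid (a point): Middle of the chute arm's flat aluminium bar, 50 mm from the post's axis: the bar is 10 mm wide, 12 mm high (100 to 112 mm above the table) and free between 14 and 80 mm from the post's axis. It moves with the arm.
- chute_mouth (a point): Centre of the lower end of the clear chute, a short upright tube with a flared top at the arm's end, 98 mm from the post's axis; 33 mm across (42 mm at the flare), from 84 to 118 mm above the table. It moves with the arm.
- spoke_1 (a point): End of a steel spoke (level bar 8 mm thick, axis 29 mm above the table) that turns up, 98 mm from the carousel's axle, into an upright pin 8 mm thick with a 13 mm black ball, top at 80 mm. Point on the pin's axis, 57 mm above the table, 36 degrees counter-clockwise (from above) from the empty cup; it turns with the carousel.
- spoke_2 (a point): End of a steel spoke (level bar 8 mm thick, axis 29 mm above the table) that turns up, 98 mm from the carousel's axle, into an upright pin 8 mm thick with a 13 mm black ball, top at 80 mm. Point on the pin's axis, 57 mm above the table, 108 degrees counter-clockwise (from above) from the empty cup; it turns with the carousel.
- spoke_3 (a point): End of a steel spoke (level bar 8 mm thick, axis 29 mm above the table) that turns up, 98 mm from the carousel's axle, into an upright pin 8 mm thick with a 13 mm black ball, top at 80 mm. Point on the pin's axis, 57 mm above the table, 180 degrees counter-clockwise (from above) from the empty cup; it turns with the carousel.
- spoke_4 (a point): End of a steel spoke (level bar 8 mm thick, axis 29 mm above the table) that turns up, 98 mm from the carousel's axle, into an upright pin 8 mm thick with a 13 mm black ball, top at 80 mm. Point on the pin's axis, 57 mm above the table, 252 degrees counter-clockwise (from above) from the empty cup; it turns with the carousel.
- spoke_5 (a point): End of a steel spoke (level bar 8 mm thick, axis 29 mm above the table) that turns up, 98 mm from the carousel's axle, into an upright pin 8 mm thick with a 13 mm black ball, top at 80 mm. Point on the pin's axis, 57 mm above the table, 324 degrees counter-clockwise (from above) from the empty cup; it turns with the carousel.
- vial_a: Glass vial with a screw cap, 24 mm across, 54 mm tall, loose in the cup 72 degrees counter-clockwise from the empty one; origin at its underside. Not to be touched or lifted.
- vial_b: Glass vial with a screw cap, 24 mm across, 54 mm tall, loose in the cup 144 degrees counter-clockwise from the empty one; origin at its underside. Not to be touched or lifted.
- vial_c: Glass vial with a screw cap, 24 mm across, 54 mm tall, loose in the cup 216 degrees counter-clockwise from the empty one; origin at its underside. Not to be touched or lifted.
- vial_d: Glass vial with a screw cap, 24 mm across, 54 mm tall, loose in the cup 288 degrees counter-clockwise from the empty one; origin at its underside. Not to be touched or lifted.
- spare_vial: Loose glass vial, 24 mm across, 54 mm tall, standing on the table beyond the carousel; origin at its underside. A bystander.
- loose_fitting: Small loose tube fitting, 18x33x15 mm, lying on the table beside the chute arm; origin at its underside. A bystander.
- small_bar: Small white stir bar, 10x22x10 mm, lying on the table on the side nearer the robot; origin at its underside. A bystander.

How it is judged:
On the way, in this order (a step that is already met when the one before it is completed fails the run):
1. the empty cup is at the loading point, the chute arm still swung out (horizontal distance between empty_place and load_point below 0.006 m and value of joint chute_arm above 0.5 rad), for 0.2 s.
2. the chute arm is at its stop over the empty cup (horizontal distance between empty_place and load_point below 0.006 m and value of joint chute_arm below 0.06 rad), for 0.2 s.
At the end, for the whole second after the job is handed in: The empty cup's centre is within 6 mm (horizontally) of the loading point, the chute arm within 0.06 rad of its stop with the chute's mouth within 9 mm of the empty cup's centre, the carousel at rest, and all four vials stand in their cups (all of step 2 and horizontal distance between chute_mouth and empty_place below 0.009 m and angular speed of carousel below 0.05 rad/s and height (world z) of each of vial_a, vial_b, vial_c, vial_d below 0.026 m and angle between each of vial_a, vial_b, vial_c, vial_d's own z axis and vertical below 0.25 rad); the robot touches nothing.
It fails at once if a vial is lifted from its cup or tipped (height (world z) of any of vial_a, vial_b, vial_c, vial_d above 0.028 m or angle between any of vial_a, vial_b, vial_c, vial_d's own z axis and vertical above 0.35 rad).
It fails at once if the fingers press on a vial (over 1 N) (contact force between the fingers and vial_a above 1 N or contact force between the fingers and vial_b above 1 N or contact force between the fingers and vial_c above 1 N or contact force between the fingers and vial_d above 1 N or contact force between the fingers and spare_vial above 1 N).
It fails at once if a loose thing beside the carousel is moved more than 20 mm (distance of any of spare_vial, loose_fitting, small_bar from where it was at the start of the episode above 0.02 m).
It also fails if it takes over 72 s, if anything falls off the work surface, if the arm or the gripper's body presses on something with over 40 N, if the wrist force passes 120 N, or if a joint passes its speed limit or range.

## Robot

A 6-joint arm with a two-finger parallel gripper is mounted at the origin on a cart in front of the work surface, level with it; the furniture and walls round the work are solid. World frame = base frame: x ahead of the robot, y to its left, z up, the work surface at z = 0. Lengths are in m, angles in rad, forces in N, time in s.
With the tool pointing down it reaches from about 0.3 to 0.775 m from the base axis. Payload 14.6 kg.
Tool frame: the origin (TCP) lies at the very end of the fingers, on their centre line; the grasp point (between the pads) lies 19 mm behind it; y points along the fingers, z is the direction in which the jaws open and shut, and the axes are right-handed (so a half turn about y gives the same grasp; the last joint's range is limited). The gripper opens to 94 mm and grips with 3 to 60 N. Pads are 16 mm wide; open, the fingers measure 119 mm over their backs; the gripper's body (75 mm by 177 mm) begins 78 mm behind the grasp point.
Start: joints at [1.047, 0.3, 1.521, -0, 1.321, -0.067], TCP at [0.243, 0.494, 0.205] pointing down, gripper open.
Joint ranges: [-3.03, 3.03], [-0.79, 2.21], [0.23, 2.52], [-1.04, 4.18], [0, 3.07], [-2.55, 2.55]. Speed limits (rad/s): [2.22, 2.22, 2.57, 3.14, 3.14, 3.14].

## Interface

Orientations are given as [roll, pitch, yaw] about the fixed x, y, z axes, in that order (R = Rz(yaw) Ry(pitch) Rx(roll)).
In Python, from station import get_obs, camera, hand_in, masks_of gives the robot as it stands.
- The arm moves only by the shell command python3 -m jog 'ROWS' [FORCE]. ROWS is text: rows parted by semicolons, each of 7 numbers parted by spaces: the shift along the world's x, y, z in mm, then the turn, a rotation vector about the world's x, y, z in degrees, then the closure, from 0 (fully open) to 1 (shut). A call has 1 to 10 rows; each row is the pose to reach, as a shift and turn from the pose measured when the call began; what a row does not reach only later rows make up. A row lasts 1/12 s, in which the tool goes at most 41.7 mm and 7.16 degrees, less where a joint would pass 70% of its speed; a pose out of reach is approached as far as the arm can. A call with a gripper value outside its range is refused whole. The fingers move at their own pace and stop on an object; FORCE is the grip in N (left out, the last holds). Time passes only in rows, so rows that repeat a pose let the fingers close. It gives the time, the measured TCP pose, the force and the opening at its end, in the units of the state.
- get_obs(): the state, without advancing time (a new reading comes with each control period).
- camera(name): name is "side" or "top"; returns a dict with "img" (480x640x3 uint8, red, green, blue), "range_z" (480x640 float32, m along the optical axis (not along the pixel's ray), 0 where there is no reading), "fx", "fy", "cx", "cy" (pixels), "rvec" (rotation vector, rad) and "tvec" (3), from world to camera coordinates, as OpenCV has them. Camera axes: x right, y down, z forward; pixel columns grow to the right and rows downward; lengths in m; the calibration is good to about 2 mm. A picture is of the moment at which its call begins.
- hand_in(): hands the job in, once; it reports no verdict.
Trained networks look in the newest picture that a camera, given by its name, has taken for a name from the list of things; names that differ only in an ending like _2 or _b are one class to them, and where a whole thing is asked for, a point or a joint stands for the part that bears it (a point fixed in the world has none). Each returns a list of dicts, best first, with "conf" (0 to 1); they miss things now and then, are a little off and sometimes report something else, mostly with a low value. They report only what shows in the picture. A call takes as long as a camera call.
- masks_of(thing, camera): "mask" (480x640 bool, what is visible of it) and "extent" ([left, top, right, bottom] in pixels, round what is visible of it).
The state is a dict: "time_s": time; "qpos": joint angles; "joint_vel": joint speeds; "tau": joint torques, N m; "ee_pos": TCP position; "eef_rot": TCP orientation; "force": force on the tool from outside, world axes, zero at the start; "moment": the same for the moment, N m; "grip_width": finger opening in m.
Only numpy, scipy, OpenCV 4.12 (cv2) and the standard library are available. Lean on these libraries where they do the work, as an engineer would, in place of code of your own. Each camera call takes 0.05 s, during which the arm holds its last target.

## Working session

There is one attempt and no reset: what is moved stays moved. The work goes in short steps, Python scripts to look and compute and a shell command to move; the robot and the scene stay as the last step left them, time stands still between calls to the robot, and variables do not carry over. Pictures are saved under pics/ and viewed, and the job is handed in when it is done.

```bash
ls; mkdir -p pics
python3 - <<'E'
from station import *
import cv2
print(get_obs())
for n in ("side","top"):
    c=camera(n); cv2.imwrite(f"pics/{n}0.png",c["img"][:,:,::-1]); print(n,c["fx"],c["cx"],c["cy"],c["rvec"],c["tvec"])
E
```

```text
pics
{'time_s': 0.0, 'qpos': array([ 1.04740812e+00,  3.00463185e-01,  1.52157630e+00, -2.87390376e-06,
        1.32067721e+00, -6.66077518e-02]), 'joint_vel': array([ 8.62275330e-05,  2.32481447e-04,  2.93165233e-04,  5.79855598e-04,
       -1.16362151e-03, -9.53513247e-04]), 'tau': array([-2.91889650e-03, -5.31791174e+01, -3.52748716e+01,  7.07380241e-02,
        2.42361089e-02, -1.15462803e-04]), 'ee_pos': array([0.24246295, 0.49338764, 0.20489269]), 'eef_rot': array([-1.57191806e+00,  7.20371305e-05, -4.56779786e-01]), 'force': array([-0.42011474, -0.13846385,  0.36630783]), 'moment': array([0.03948463, 0.03164631, 0.03514257]), 'grip_width': 0.093957669349804}
side 552.4368117395079 310.92828596732295 237.75696091738038 [ 0.32819729 -2.61006231  1.47396318] [0.35693917 0.29424504 0.53776137]
top 492.5265275196482 326.0201193459353 239.99787510718758 [ 2.14942549 -2.19327772  0.12133656] [-0.29039871  0.47780418  0.89430417]
```

View pics/side0.png

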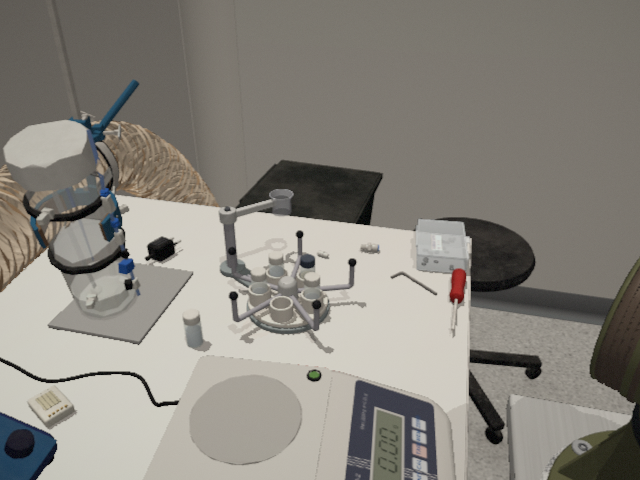

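View pics/top0.png

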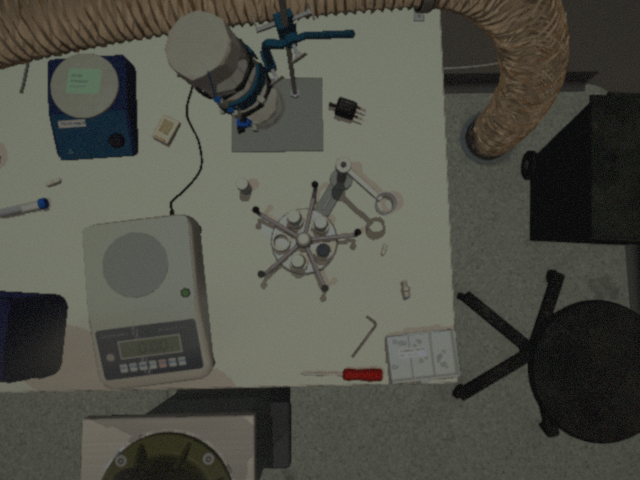

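```bash
cat > h.py <<'E'
from station import *
import cv2, numpy as np
def grab(n):
    c=camera(n); c['K']=np.array([[c['fx'],0,c['cx']],[0,c['fy'],c['cy']],[0,0,1.]])
    c['R']=cv2.Rodrigues(np.array(c['rvec'],float))[0]; c['t']=np.array(c['tvec'],float).reshape(3); return c
def proj(c,P):
    P=np.atleast_2d(P).astype(float); q=(c['R']@P.T).T+c['t']; q=q@c['K'].T; return q[:,:2]/q[:,2:]
def ray_z(c,uv,z):
    uv=np.atleast_2d(uv).astype(float); d=np.c_[uv,np.ones(len(uv))]@np.linalg.inv(c['K']).T@c['R']; o=-c['R'].T@c['t']
    return o+d*((z-o[2])/d[:,2:])
def cloud(c,m):
    v,u=np.nonzero(m&(c['range_z']>0)); z=c['range_z'][v,u]
    p=(np.c_[u,v,np.ones(len(u))]@np.linalg.inv(c['K']).T)*z[:,None]
    return (p-c['t'])@c['R']
E
python3 - <<'E'
from h import *
c=grab('top')
print('cam',-c['R'].T@c['t'])
for n in ['carousel','foot','chute_arm','spoke_1','vial_a','spare_vial','loose_fitting','small_bar','chute_mouth','bar_mid']:
    for d in masks_of(n,'top'):
        p=cloud(c,d['mask']); print(n,round(d['conf'],2),[int(x) for x in d['extent']],d['mask'].sum(),np.round(np.median(p,0),3) if len(p) else None, np.round(p[:,2].max(),3) if len(p) else '')
im=c['img'][130:310,230:430]; cv2.imwrite('pics/topz.png',cv2.resize(im,None,fx=3.3,fy=3.3,interpolation=cv2.INTER_CUBIC)[:,:,::-1])
c=grab('side'); im=c['img'][180:340,170:400]; cv2.imwrite('pics/sidez.png',cv2.resize(im,None,fx=3.4,fy=3.4,interpolation=cv2.INTER_CUBIC)[:,:,::-1])
E
```

```text
cam [ 0.37627995 -0.29210688  0.94100752]
carousel 0.8 [254, 182, 363, 289] 2980 [ 0.473 -0.261  0.029] 0.082
foot 0.66 [266, 172, 353, 273] 928 [ 0.563 -0.314  0.008] 0.106
chute_arm 0.71 [336, 155, 400, 212] 789 [ 0.554 -0.373  0.113] 0.122
spoke_1 0.66 [251, 178, 363, 290] 3252 [ 0.474 -0.261  0.03 ] 0.082
vial_a 0.71 [289, 251, 304, 268] 140 [ 0.431 -0.249  0.071] 0.077
vial_a 0.69 [287, 212, 303, 229] 167 [ 0.51  -0.243  0.07 ] 0.075
vial_a 0.53 [312, 217, 326, 231] 144 [ 0.498 -0.291  0.07 ] 0.075
vial_a 0.44 [315, 244, 330, 255] 165 [ 0.45  -0.294  0.07 ] 0.075
vial_a 0.41 [316, 170, 351, 217] 731 [ 0.568 -0.316  0.008] 0.073
vial_a 0.26 [382, 245, 386, 254] 45 [ 0.454 -0.41   0.008] 0.012
spare_vial 0.68 [238, 175, 253, 194] 214 [ 0.575 -0.15   0.051] 0.057
loose_fitting 0.63 [401, 282, 408, 298] 123 [ 0.377 -0.447  0.011] 0.017
loose_fitting 0.58 [316, 216, 323, 232] 169 [ 0.498 -0.291  0.07 ] 0.075
loose_fitting 0.32 [253, 178, 361, 289] 3325 [ 0.473 -0.26   0.03 ] 0.082
loose_fitting 0.21 [338, 156, 400, 212] 832 [ 0.55  -0.377  0.112] 0.122
chute_mouth 0.56 [335, 159, 399, 213] 769 [ 0.554 -0.371  0.112] 0.122
bar_mid 0.9 [337, 155, 398, 218] 776 [ 0.549 -0.378  0.113] 0.122
```

View pics/topz.png

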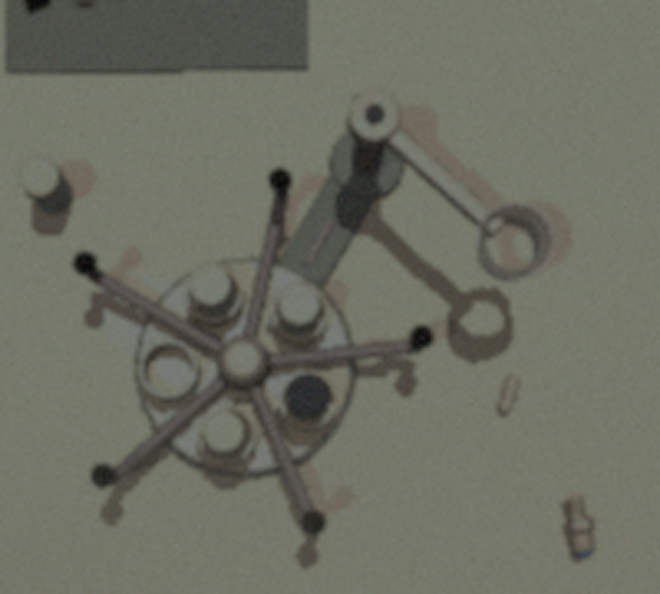

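View pics/sidez.png

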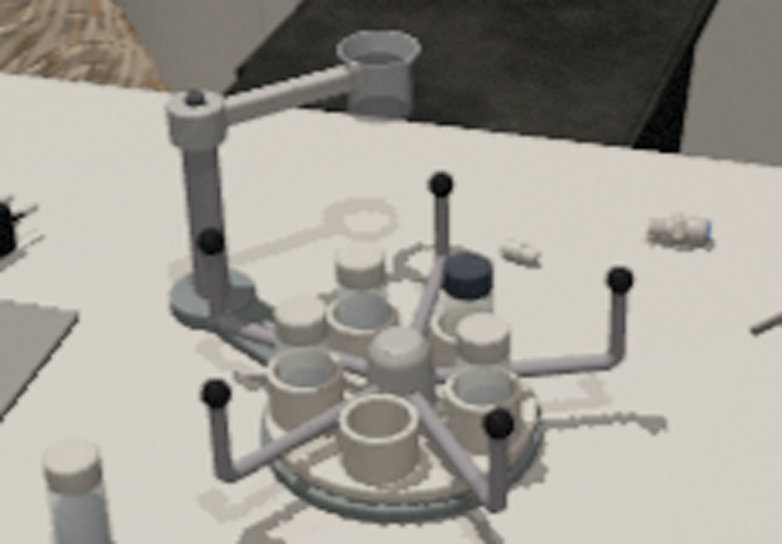

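```bash
cat > est.py <<'E'
from h import *
from scipy.optimize import least_squares
def balls(c,ctr,yaw0,z=0.0735):
    g=c['img'].astype(int).max(2); out=[]
    for k in range(5):
        a=yaw0+np.deg2rad(36+72*k); p=proj(c,[ctr[0]+.098*np.cos(a),ctr[1]+.098*np.sin(a),z])[0]
        u0,v0=np.round(p).astype(int); w=g[v0-8:v0+9,u0-8:u0+9]; m=(w<45)
        n,l,st,ce=cv2.connectedComponentsWithStats(m.astype(np.uint8))
        best=None
        for i in range(1,n):
            if st[i,4]>=8:
                d=np.hypot(*(ce[i]-8))
                if best is None or d<best[0]: best=(d,ce[i]+[u0-8,v0-8],st[i,4])
        out.append((k,best))
    return out
def fit(c,ctr,yaw,verbose=True,fixed=False):
    b=[(k,x[1]) for k,x in balls(c,ctr,yaw) if x is not None]
    ks=np.array([k for k,_ in b]); uv=np.array([x for _,x in b])
    P=ray_z(c,uv,0.0735)[:,:2]
    def r(q):
        cc=ctr if fixed else q[1:]
        a=q[0]+np.deg2rad(36+72*ks); return (np.array(cc)+.098*np.c_[np.cos(a),np.sin(a)]-P).ravel()
    s=least_squares(r,[yaw] if fixed else [yaw,*ctr],loss='soft_l1',f_scale=.002)
    if verbose: print('balls',ks+1,'res mm',np.round(r(s.x).reshape(-1,2)*1000,1).tolist())
    return s.x
E
python3 - <<'E'
from est import *
c=grab('top')
Z=lambda u,v:(u/3.3+230,v/3.3+130)
print('axle',ray_z(c,Z(245,362),0.055),'empty',ray_z(c,Z(170,366),.04),'post',ray_z(c,Z(374,115),.115),'chute',ray_z(c,Z(516,240),.118))
a0=ray_z(c,Z(245,362),0.055)[0]; e=ray_z(c,Z(170,366),.04)[0]; yaw=np.arctan2(e[1]-a0[1],e[0]-a0[0])
s=fit(c,a0[:2],yaw); s=fit(c,s[1:],s[0]); print('yaw deg',np.rad2deg(s[0]),s[1:])
p=ray_z(c,Z(374,115),.115)[0][:2]; d=p-s[1:]; print('post dist',np.hypot(*d),'foot yaw',np.rad2deg(np.arctan2(d[1],d[0])))
m=ray_z(c,Z(516,240),.118)[0][:2]-p; print('arm len',np.hypot(*m),'ang',np.rad2deg(np.arctan2(m[1],m[0])-np.arctan2(-d[1],-d[0])))
# ridge
r=ray_z(c,Z(320,248),.01)[0][:2]-s[1:]; print('ridge',np.hypot(*r),np.rad2deg(np.arctan2(r[1],r[0])))
E
```

```text
axle [[ 0.47012818 -0.26037372  0.055     ]] empty [[ 0.47030617 -0.21804884  0.04      ]] post [[ 0.5914261  -0.33154906  0.115     ]] chute [[ 0.52369098 -0.40275692  0.118     ]]
balls [1 2 3 4 5] res mm [[-0.8, 0.8], [-1.3, -0.4], [-0.1, -1.1], [1.8, -0.2], [0.6, 0.9]]
balls [1 2 3 4 5] res mm [[-0.8, 0.8], [-1.1, -0.5], [-0.3, -1.1], [1.9, -0.1], [0.6, 1.0]]
yaw deg 94.41919192726778 [ 0.47221729 -0.25825663]
post dist 0.13993756177334965 foot yaw -31.58419899026758
arm len 0.09827820132406682 ang -281.9840497821773
ridge 0.08184223364732968 -33.40907783850061
```

Run:
```python
from h import *
for n in ('top','side'):
    c=grab(n); p=cloud(c,np.ones((480,640),bool))
    p=p[(p[:,2]>.1)&(p[:,0]>.15)&(p[:,0]<.8)&(p[:,1]<.65)&(p[:,1]>-.6)]
    k=np.round(p[:,:2]/.05).astype(int)
    for q in np.unique(k,axis=0):
        s=(k==q).all(1)
        if s.sum()>4: print(n,q*5,'cm n',s.sum(),'zmax',round(float(p[s,2].max()),3))
```

```text
top [25 20] cm n 579 zmax 0.174
top [30 20] cm n 1093 zmax 0.178
top [35 20] cm n 1145 zmax 0.178
top [40 20] cm n 46 zmax 0.152
top [ 50 -40] cm n 105 zmax 0.12
top [ 55 -40] cm n 234 zmax 0.121
top [ 55 -35] cm n 139 zmax 0.115
top [ 60 -35] cm n 215 zmax 0.12
top [ 60 -30] cm n 47 zmax 0.119
top [ 65 -15] cm n 822 zmax 0.308
top [ 65 -10] cm n 91 zmax 0.294
top [ 70 -35] cm n 73 zmax 0.313
top [ 70 -30] cm n 12 zmax 0.304
top [ 70 -25] cm n 127 zmax 0.267
top [ 70 -20] cm n 1581 zmax 0.3
top [ 70 -15] cm n 2172 zmax 0.308
top [ 70 -10] cm n 1088 zmax 0.298
top [ 75 -35] cm n 42 zmax 0.312
top [ 75 -30] cm n 316 zmax 0.304
top [ 75 -25] cm n 1173 zmax 0.33
top [ 75 -20] cm n 886 zmax 0.288
top [ 75 -15] cm n 772 zmax 0.308
top [ 75 -10] cm n 629 zmax 0.3
top [ 80 -30] cm n 53 zmax 0.279
top [ 80 -25] cm n 16 zmax 0.28
side [ 50 -40] cm n 205 zmax 0.12
side [ 55 -40] cm n 229 zmax 0.12
side [ 55 -35] cm n 225 zmax 0.114
side [ 60 -35] cm n 120 zmax 0.121
side [ 60 -30] cm n 174 zmax 0.121
side [ 65 -15] cm n 1930 zmax 0.309
side [ 65 -10] cm n 493 zmax 0.296
side [ 70 -35] cm n 58 zmax 0.312
side [ 70 -30] cm n 41 zmax 0.305
side [ 70 -25] cm n 105 zmax 0.268
side [ 70 -20] cm n 153 zmax 0.205
side [ 70 -15] cm n 2230 zmax 0.308
side [ 70 -10] cm n 6206 zmax 0.299
side [70 -5] cm n 42 zmax 0.223
side [ 75 -35] cm n 13 zmax 0.312
side [ 75 -30] cm n 348 zmax 0.305
side [ 75 -25] cm n 1516 zmax 0.432
side [ 75 -15] cm n 444 zmax 0.307
side [ 75 -10] cm n 2032 zmax 0.301
side [ 80 -30] cm n 18 zmax 0.278
side [ 80 -25] cm n 8 zmax 0.28
```

```bash
python3 -m jog '0 0 40 0 0 0 1; 20 -30 55 0 0 0 1; 40 -65 55 0 0 0 1; 60 -100 55 0 0 0 1; 80 -135 55 0 0 0 1; 100 -170 55 0 0 0 1; 110 -210 55 0 0 0 1; 120 -250 55 0 0 0 1; 130 -290 55 0 0 0 1; 140 -330 55 0 0 0 1' 20
python3 -m jog '0 -40 0 0 0 0 1; 0 -80 0 0 0 0 1; 0 -120 0 0 0 0 1; 0 -160 0 0 0 0 1; 0 -200 0 0 0 0 1; 0 -240 0 0 0 0 1; 0 -280 0 0 0 0 1; 0 -320 0 0 0 0 1; 0 -360 0 0 0 0 1; 0 -400 0 0 0 0 1'
```

```text
time_s: 1.68
ee_pos: [0.3825, 0.1617, 0.2606]
eef_rot: [-1.57, -0.0, -0.456]
force: [1.0, -0.4, 0.4]
grip_width: 0.0308
time_s: 2.52
ee_pos: [0.382, -0.2404, 0.2609]
eef_rot: [-1.57, -0.001, -0.457]
force: [0.2, 2.1, 0.4]
grip_width: 0.0
```

```bash
python3 -m jog '9 -40 0 0 0 0 1; 18 -80 0 0 0 0 1; 18 -87 -30 0 0 0 1; 18 -87 -70 0 0 0 1; 18 -87 -110 0 0 0 1; 18 -87 -140 0 0 0 1; 18 -87 -140 0 0 0 1'
python3 - <<'E'
from est import *
c=grab('top'); im=c['img'][130:310,230:430]; cv2.imwrite('pics/t1.png',cv2.resize(im,None,fx=3.3,fy=3.3)[:,:,::-1])
c=grab('side'); cv2.imwrite('pics/s1.png',c['img'][:,:,::-1])
th=np.deg2rad(np.arange(224,80,-6))
print(np.round(np.c_[np.rad2deg(th),472.2+98*np.cos(th),-258.3+98*np.sin(th)]).tolist())
E
```

```text
time_s: 3.1
ee_pos: [0.3979, -0.3256, 0.1154]
eef_rot: [-1.568, 0.007, -0.457]
force: [-0.1, 0.3, -1.9]
grip_width: 0.0002
[[224.0, 402.0, -326.0], [218.0, 395.0, -319.0], [212.0, 389.0, -310.0], [206.0, 384.0, -301.0], [200.0, 380.0, -292.0], [194.0, 377.0, -282.0], [188.0, 375.0, -272.0], [182.0, 374.0, -262.0], [176.0, 374.0, -251.0], [170.0, 376.0, -241.0], [164.0, 378.0, -231.0], [158.0, 381.0, -222.0], [152.0, 386.0, -212.0], [146.0, 391.0, -203.0], [140.0, 397.0, -195.0], [134.0, 404.0, -188.0], [128.0, 412.0, -181.0], [122.0, 420.0, -175.0], [116.0, 429.0, -170.0], [110.0, 439.0, -166.0], [104.0, 448.0, -163.0], [98.0, 459.0, -161.0], [92.0, 469.0, -160.0], [86.0, 479.0, -161.0]]
```

View pics/s1.png

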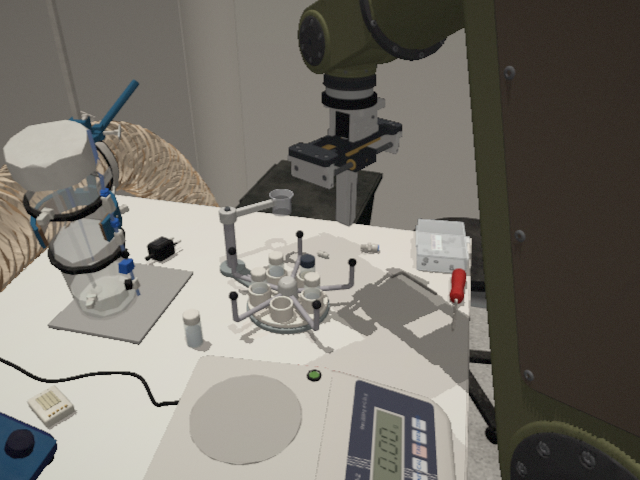

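View pics/t1.png

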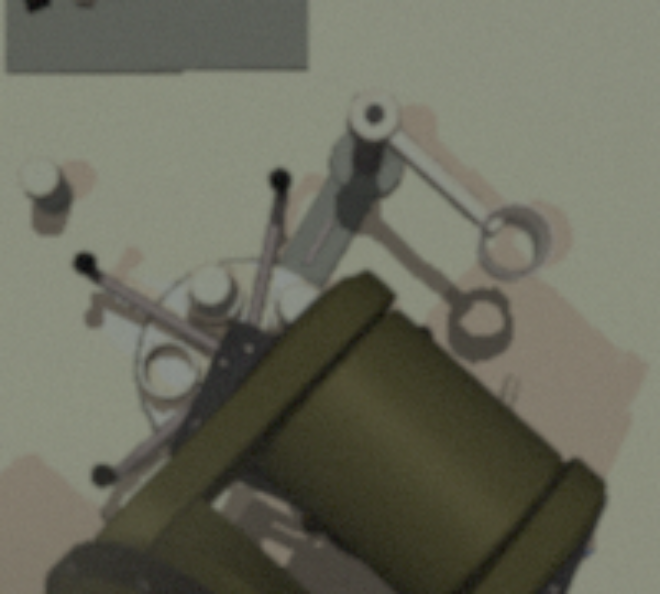

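Side view: closed fingers at about (346,220) px, free of the carousel. Top view: the arm hides spoke 2, but the carousel, chute and bystanders look unmoved. I'll lower the tip to 50 mm and start the arc.

```bash
python3 -m jog '0 0 -20 0 0 0 1; 0 0 -45 0 0 0 1; 0 0 -66 0 0 0 1; 0 0 -66 0 0 0 1; -5 7 -66 0 0 0 1; -9 16 -66 0 0 0 1; -14 25 -66 0 0 0 1; -18 34 -66 0 0 0 1; -18 34 -66 0 0 0 1'
python3 - <<'E'
from est import *
c=grab('side'); cv2.imwrite('pics/s2.png',cv2.resize(c['img'][150:350,170:420],None,fx=3,fy=3)[:,:,::-1])
E
```

```text
time_s: 3.95
ee_pos: [0.3823, -0.2924, 0.0578]
eef_rot: [-1.571, -0.003, -0.456]
force: [0.1, -0.5, 0.3]
grip_width: 0.0003
```

View pics/s2.png

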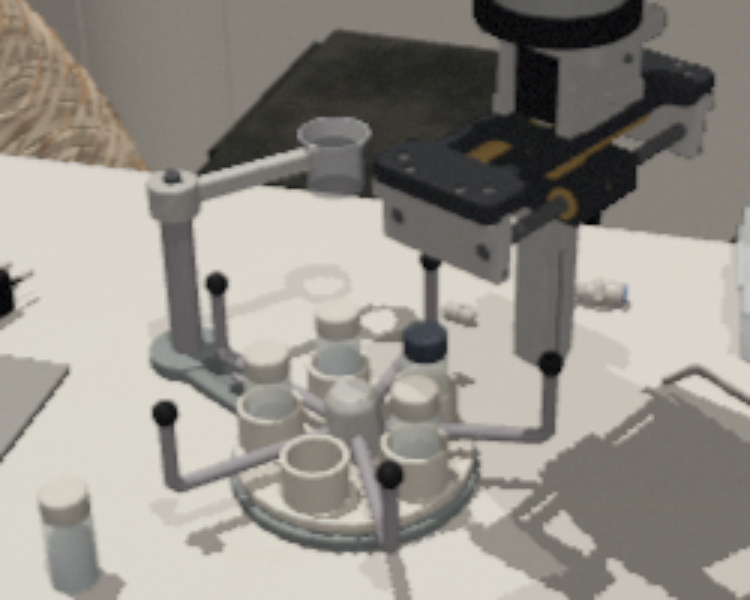

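```bash
python3 -m jog '-5 10 -5 0 0 0 1; -7 20 -8 0 0 0 1; -8 30 -8 0 0 0 1; -8 41 -8 0 0 0 1; -6 51 -8 0 0 0 1; -4 61 -8 0 0 0 1; -1 70 -8 0 0 0 1; 4 80 -8 0 0 0 1; 9 89 -8 0 0 0 1; 9 89 -8 0 0 0 1'
python3 - <<'E'
from est import *
c=grab('side'); cv2.imwrite('pics/s3.png',cv2.resize(c['img'][150:350,170:420],None,fx=3,fy=3)[:,:,::-1])
c=grab('top'); cv2.imwrite('pics/t3.png',cv2.resize(c['img'][130:310,230:430],None,fx=3.3,fy=3.3)[:,:,::-1])
E
```

```text
time_s: 4.83
ee_pos: [0.3923, -0.2027, 0.0497]
eef_rot: [-1.571, -0.003, -0.455]
force: [0.6, 0.1, -0.2]
grip_width: 0.0003
```

View pics/s3.png

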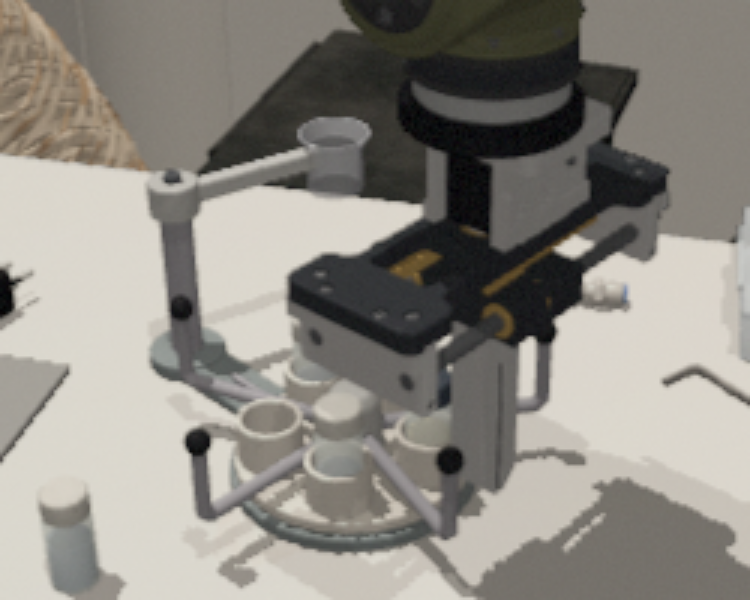

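View pics/t3.png

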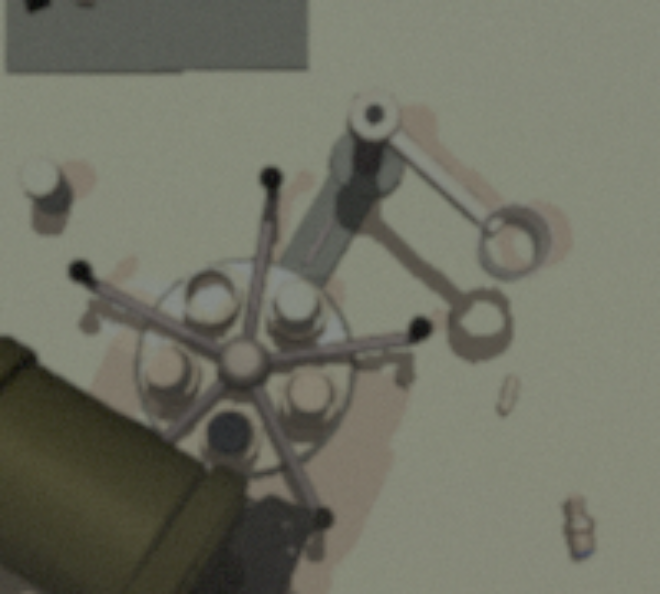

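Empty cup now at (212,300) in the zoomed top view, about 55° short; vials upright. Continuing the arc.

```bash
python3 - <<'E'
from est import *
c=grab('top'); s=fit(c,np.array([.4722,-.2583]),np.deg2rad(26),fixed=True); print(np.rad2deg(s))
E
python3 -m jog '5 8 0 0 0 0 1; 12 15 0 0 0 0 1; 20 22 0 0 0 0 1; 28 28 0 0 0 0 1; 37 33 0 0 0 0 1; 46 36 0 0 0 0 1; 53 38 0 0 0 0 1; 53 38 0 0 0 0 1'
python3 - <<'E'
from est import *
c=grab('top'); s=fit(c,np.array([.4722,-.2583]),np.deg2rad(-20),fixed=True); print(np.rad2deg(s))
cv2.imwrite('pics/t4.png',cv2.resize(c['img'][130:310,230:430],None,fx=3.3,fy=3.3)[:,:,::-1])
E
```

```text
balls [1 3 4 5] res mm [[0.3, 0.8], [-0.2, -0.1], [0.1, -1.1], [0.7, -0.2]]
[25.32212696]
time_s: 5.65
ee_pos: [0.4458, -0.1656, 0.0495]
eef_rot: [-1.571, -0.003, -0.455]
force: [0.3, 0.5, 0.0]
grip_width: 0.0003
balls [1 2 4 5] res mm [[0.7, -0.5], [-12.5, 9.1], [-1.3, -0.8], [-0.3, -0.8]]
[-15.45448855]
```

View pics/t4.png

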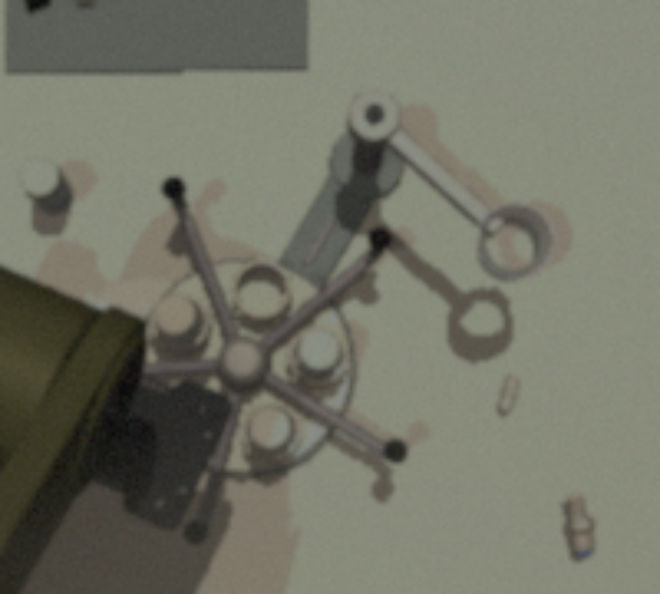

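```bash
python3 -m jog '7 3 0 0 0 0 1; 14 4 0 0 0 0 1; 20 5 0 0 0 0 1; 25 5 0 0 0 0 1; 25 5 0 0 0 0 1;  25 5 0 0 0 0 1'
python3 - <<'E'
from est import *
c=grab('top'); s=fit(c,np.array([.4722,-.2583]),np.deg2rad(-31),fixed=True); print(np.rad2deg(s))
cv2.imwrite('pics/t5.png',cv2.resize(c['img'][130:310,230:430],None,fx=3.3,fy=3.3)[:,:,::-1])
E
```

```text
time_s: 6.2
ee_pos: [0.4702, -0.1608, 0.0493]
eef_rot: [-1.571, -0.003, -0.455]
force: [-0.2, 0.4, 0.3]
grip_width: 0.0005
balls [1 2 3 4 5] res mm [[0.9, 0.3], [2.4, 10.2], [-1.7, -0.2], [-0.5, -1.1], [0.0, -0.4]]
[-28.2049613]
```

View pics/t5.png

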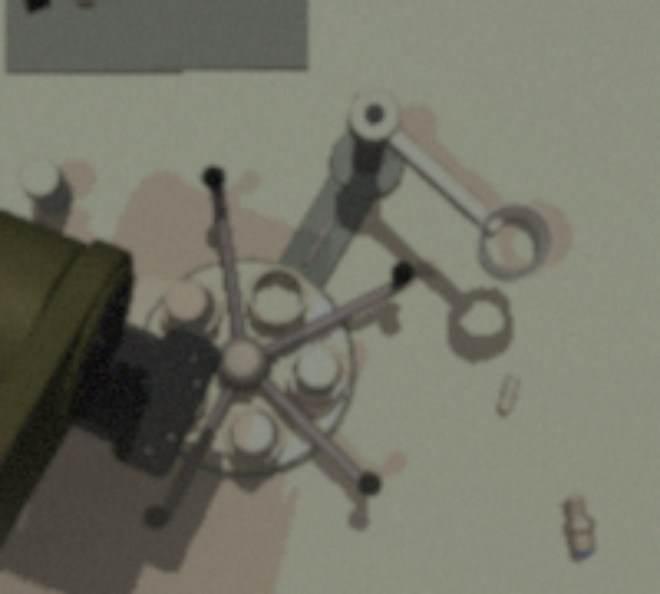

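```bash
python3 -m jog '3 0 0 0 0 0 1; 6 0 0 0 0 0 1; 6 0 0 0 0 0 1;  6 0 0 0 0 0 1'
python3 - <<'E'
from est import *
c=grab('top'); s=fit(c,np.array([.4722,-.2583]),np.deg2rad(-32),fixed=True); print(np.rad2deg(s))
E
python3 -m jog '-8 2 0 0 0 0 1; -20 8 0 0 0 0 1; -30 25 0 0 0 0 1; -30 35 20 0 0 0 1; -30 35 55 0 0 0 1; -30 35 95 0 0 0 1; -30 35 135 0 0 0 1; -60 35 160 0 0 0 1; -100 35 160 0 0 0 1'
```

```text
time_s: 6.58
ee_pos: [0.4762, -0.1608, 0.0493]
eef_rot: [-1.571, -0.003, -0.455]
force: [0.1, 0.1, 0.1]
grip_width: 0.0002
balls [1 2 3 4 5] res mm [[0.9, 0.2], [5.3, 8.8], [-2.2, -0.4], [-1.1, -1.4], [0.1, -0.4]]
[-31.00710474]
time_s: 7.38
ee_pos: [0.3772, -0.1262, 0.2135]
eef_rot: [-1.571, -0.01, -0.454]
force: [-0.1, -0.6, 1.2]
grip_width: 0.0003
```

Run:
```python
from est import *
c=grab('top'); s=fit(c,np.array([.4722,-.2583]),np.deg2rad(-32)); print(np.rad2deg(s[0]),s[1:])
s=fit(c,np.array([.4722,-.2583]),np.deg2rad(-32),fixed=True); print(np.rad2deg(s))
im=cv2.resize(c['img'][150:290,240:420],None,fx=4.2,fy=4.2,interpolation=cv2.INTER_CUBIC)[:,:,::-1].copy()
f=np.deg2rad(-31.8); A=np.array([.4722,-.2583])
def dr(P,col):
    u=(proj(c,P)[0]-[240,150])*4.2; cv2.circle(im,(int(u[0]),int(u[1])),3,col,-1)
dr([*(A+.042*np.array([np.cos(f),np.sin(f)])),.04],(0,0,255))
dr([*(A+.14*np.array([np.cos(f),np.sin(f)])),.118],(0,255,0))
dr([*(A+.075*np.array([np.cos(f),np.sin(f)])),.011],(255,0,0));dr([*(A+.09*np.array([np.cos(f),np.sin(f)])),.011],(255,0,0))
cv2.imwrite('pics/t6.png',im)
```

```text
balls [1 2 4 5] res mm [[1.0, 0.3], [0.0, 0.8], [-0.8, -0.7], [-0.1, -0.4]]
-31.094272166058214 [ 0.47215138 -0.25817745]
balls [1 2 4 5] res mm [[1.0, 0.2], [0.1, 0.7], [-0.8, -0.8], [-0.1, -0.5]]
[-31.08019315]
```

View pics/t6.png

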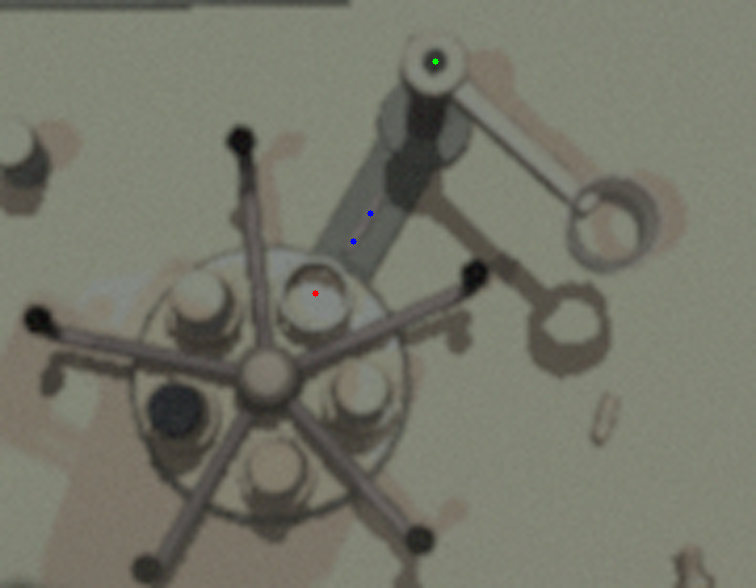

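Run:
```python
from h import *
print(np.round(get_obs()['qpos'],2))
for n in ('top','side'):
    c=grab(n); p=cloud(c,np.ones((480,640),bool))
    p=p[(p[:,2]>.15)&(p[:,0]>.58)&(p[:,0]<.85)&(p[:,1]<-.23)&(p[:,1]>-.6)]
    print(n,len(p)); 
    for y in np.arange(-.6,-.23,.03):
        q=p[(p[:,1]>=y)&(p[:,1]<y+.03)]
        if len(q): print(round(y,2),len(q),'xmin',np.round(np.percentile(q[:,0],[0,5]),3),'z',q[:,2].min().round(3),q[:,2].max().round(3))
```

```text
[-0.42 -0.07  1.92 -0.    1.29 -1.54]
top 1677
-0.36 82 xmin [0.718 0.719] z 0.3 0.312
-0.33 181 xmin [0.721 0.723] z 0.277 0.308
-0.3 293 xmin [0.715 0.719] z 0.256 0.288
-0.27 890 xmin [0.709 0.716] z 0.151 0.33
-0.24 231 xmin [0.717 0.719] z 0.179 0.282
side 2079
-0.36 39 xmin [0.715 0.717] z 0.303 0.312
-0.33 198 xmin [0.719 0.72 ] z 0.279 0.309
-0.3 286 xmin [0.716 0.732] z 0.26 0.289
-0.27 861 xmin [0.707 0.715] z 0.252 0.431
-0.24 695 xmin [0.717 0.731] z 0.182 0.432
```

```bash
python3 -m jog '20 -27 0 0 0 0 1; 43 -57 0 0 0 0 1; 66 -87 0 0 0 0 1; 88 -117 0 0 0 0 1; 110 -147 0 0 0 0 1; 132 -177 0 0 0 0 1; 154 -207 0 0 0 0 1; 176 -237 0 0 0 0 1; 201 -266 0 0 0 0 1; 201 -266 0 0 0 0 1'
python3 -m jog '0 0 -15 0 0 0 1; 0 0 -30 0 0 0 1; 0 0 -45 0 0 0 1;0 0 -45 0 0 0 1'
python3 - <<'E'
from est import *
c=grab('side'); cv2.imwrite('pics/s7.png',cv2.resize(c['img'][100:320,170:420],None,fx=2.7,fy=2.7)[:,:,::-1])
E
```

```text
time_s: 8.37
ee_pos: [0.5778, -0.3956, 0.2046]
eef_rot: [-1.57, -0.001, -0.458]
force: [-0.6, 0.1, -1.3]
grip_width: 0.0004
time_s: 8.7
ee_pos: [0.5771, -0.3947, 0.1549]
eef_rot: [-1.569, 0.005, -0.457]
force: [-0.9, 0.4, -0.5]
grip_width: 0.0003
```

View pics/s7.png

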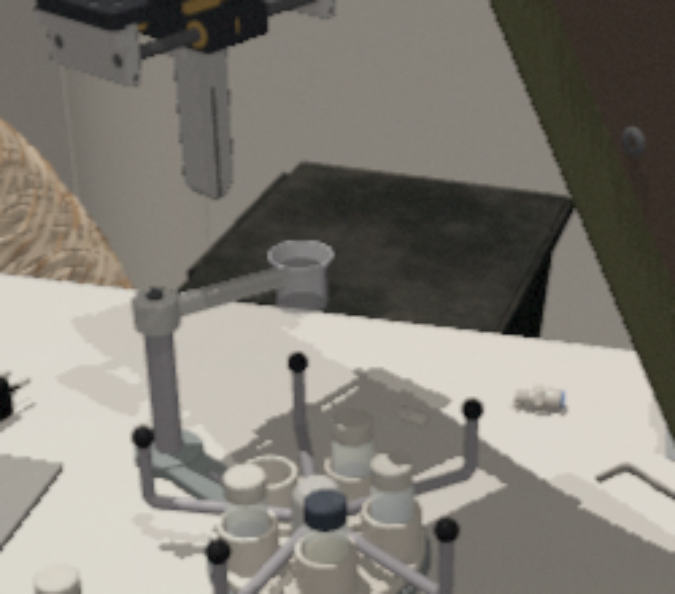

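```bash
python3 -m jog '0 0 -20 0 0 0 1; 0 0 -40 0 0 0 1; 0 0 -63 0 0 0 1; 0 0 -63 0 0 0 1'
python3 -m jog '-5 5 0 0 0 0 1; -11 9 0 0 0 0 1; -19 16 0 0 0 0 1; -25 24 0 0 0 0 1; -31 31 0 0 0 0 1; -36 40 0 0 0 0 1; -36 40 0 0 0 0 1'
python3 - <<'E'
from est import *
c=grab('side'); cv2.imwrite('pics/s8.png',cv2.resize(c['img'][100:320,170:420],None,fx=2.7,fy=2.7)[:,:,::-1])
E
```

```text
time_s: 9.08
ee_pos: [0.5765, -0.3939, 0.0905]
eef_rot: [-1.568, 0.008, -0.457]
force: [0.9, -0.3, -1.6]
grip_width: 0.0005
time_s: 9.67
ee_pos: [0.5408, -0.3533, 0.0928]
eef_rot: [-1.569, 0.006, -0.457]
force: [0.4, -0.7, 0.2]
grip_width: 0.0004
```

View pics/s8.png

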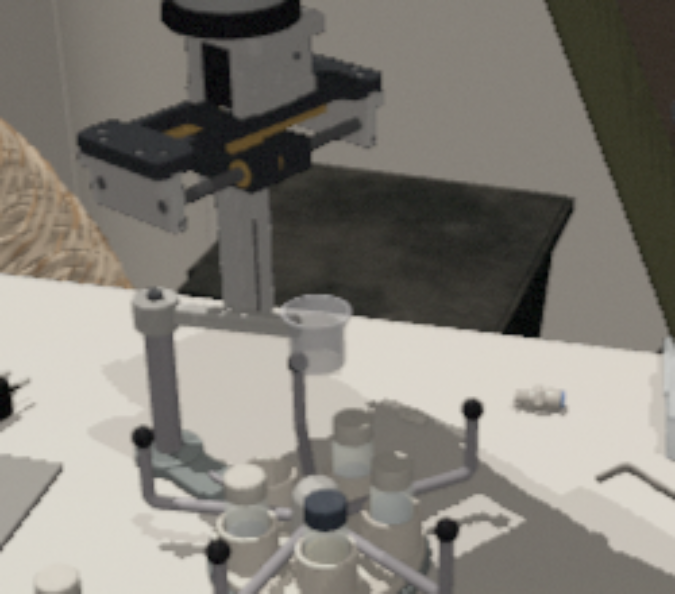

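The bar follows the finger (bar at about (230,320) px), vials undisturbed. Pushing further toward the stop.

```bash
python3 -m jog '-2 8 0 0 0 0 1; -4 17 0 0 0 0 1; -4 23 0 0 0 0 1; -4 27 0 0 0 0 1; -4 29 0 0 0 0 1; -4 29 0 0 0 0 1'
python3 - <<'E'
from est import *
c=grab('side'); cv2.imwrite('pics/s9.png',cv2.resize(c['img'][100:320,170:420],None,fx=2.7,fy=2.7)[:,:,::-1])
c=grab('top'); cv2.imwrite('pics/t9.png',cv2.resize(c['img'][130:310,230:430],None,fx=3.3,fy=3.3)[:,:,::-1])
E
```

```text
time_s: 10.22
ee_pos: [0.5372, -0.3243, 0.0926]
eef_rot: [-1.569, 0.006, -0.456]
force: [-0.2, -0.5, 0.6]
grip_width: 0.0007
```

View pics/s9.png

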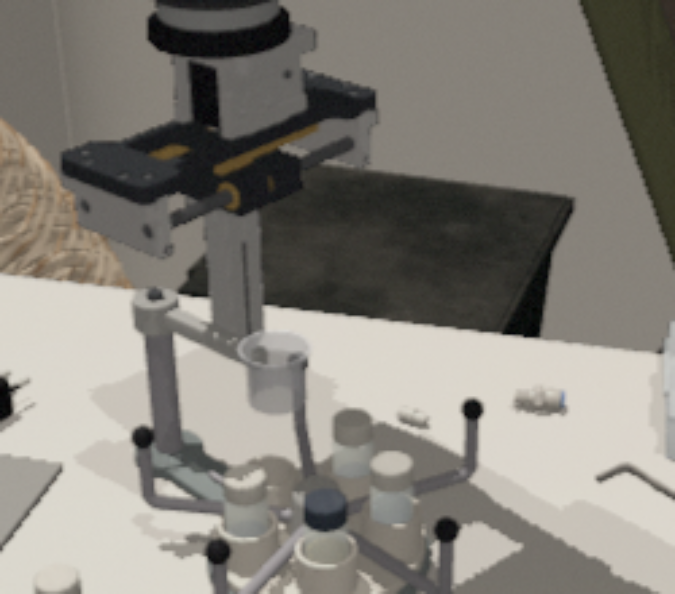

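View pics/t9.png

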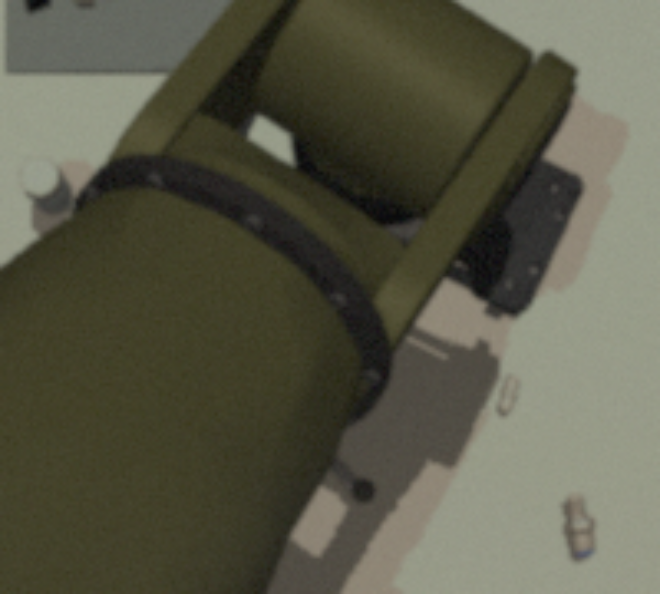

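```bash
python3 -m jog '1 1 0 0 0 0 1; 1 3 0 0 0 0 1; 2 4 0 0 0 0 1; 2 4 0 0 0 0 1'
python3 -m jog '0 1 0 0 0 0 1; 1 2 0 0 0 0 1; 1 2 0 0 0 0 1; 1 2 0 0 0 0 1'
```

```text
time_s: 10.65
ee_pos: [0.5391, -0.3206, 0.0924]
eef_rot: [-1.569, 0.007, -0.456]
force: [-0.5, 0.4, 1.3]
grip_width: 0.0004
time_s: 10.98
ee_pos: [0.5393, -0.32, 0.0924]
eef_rot: [-1.571, 0.007, -0.457]
force: [-6.1, -9.4, 1.3]
grip_width: 0.0009
```

Force rose to 11 N against the push: at the stop. Backing off and clearing the view.

```bash
python3 -m jog '-3 -5 0 0 0 0 1; -6 -15 0 0 0 0 1; -8 -25 0 0 0 0 1; -8 -30 15 0 0 0 1; -8 -30 45 0 0 0 1; -8 -30 80 0 0 0 1; -8 -30 115 0 0 0 1; -40 -10 125 0 0 0 1; -75 10 125 0 0 0 1; -105 30 125 0 0 0 1'
python3 -m jog '-20 30 0 0 0 0 1; -40 60 0 0 0 0 1; -55 95 0 0 0 0 1; -65 130 0 0 0 0 1; -70 170 0 0 0 0 1; -70 210 0 0 0 0 1; -70 210 0 0 0 0 1'
python3 - <<'E'
from est import *
c=grab('top'); s=fit(c,np.array([.4722,-.2583]),np.deg2rad(-32)); print(np.rad2deg(s[0]),s[1:])
cv2.imwrite('pics/t10.png',cv2.resize(c['img'][150:290,240:420],None,fx=4.2,fy=4.2,interpolation=cv2.INTER_CUBIC)[:,:,::-1])
c2=grab('side'); cv2.imwrite('pics/s10.png',cv2.resize(c2['img'][150:350,170:420],None,fx=3,fy=3)[:,:,::-1])
for n in ['spare_vial','loose_fitting','small_bar','chute_arm']:
    for d in masks_of(n,'top')[:1]:
        p=cloud(c,d['mask']); print(n,round(d['conf'],2),np.round(np.median(p,0),3))
E
```

```text
time_s: 11.82
ee_pos: [0.4328, -0.2899, 0.2178]
eef_rot: [-1.571, 0.006, -0.458]
force: [1.6, -0.4, -0.1]
grip_width: 0.0002
time_s: 12.4
ee_pos: [0.3626, -0.0756, 0.2185]
eef_rot: [-1.569, 0.005, -0.453]
force: [-0.9, -0.3, 0.7]
grip_width: 0.0004
balls [1 2 4 5] res mm [[1.1, 0.4], [0.1, 1.2], [-1.2, -0.7], [-0.0, -0.7]]
-31.1137908402421 [ 0.47172158 -0.25822031]
spare_vial 0.71 [ 0.574 -0.15   0.051]
loose_fitting 0.66 [ 0.378 -0.447  0.012]
small_bar 0.57 [ 0.456 -0.41   0.007]
```

View pics/t10.png

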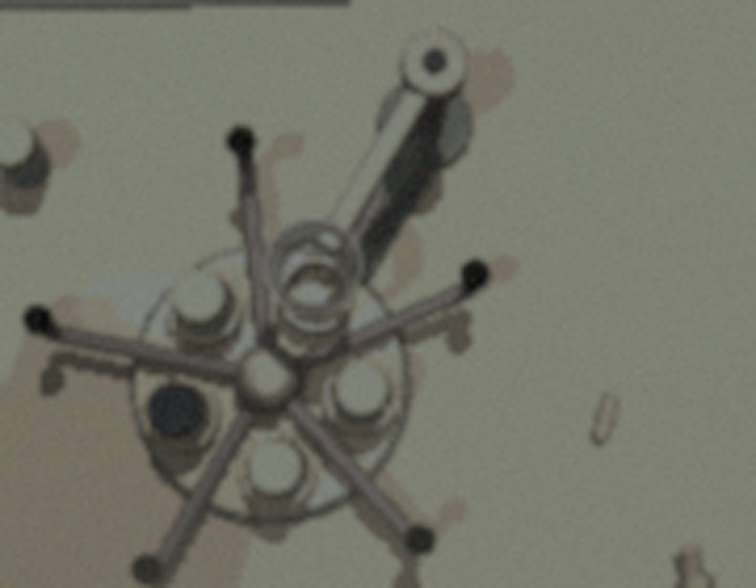

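View pics/s10.png

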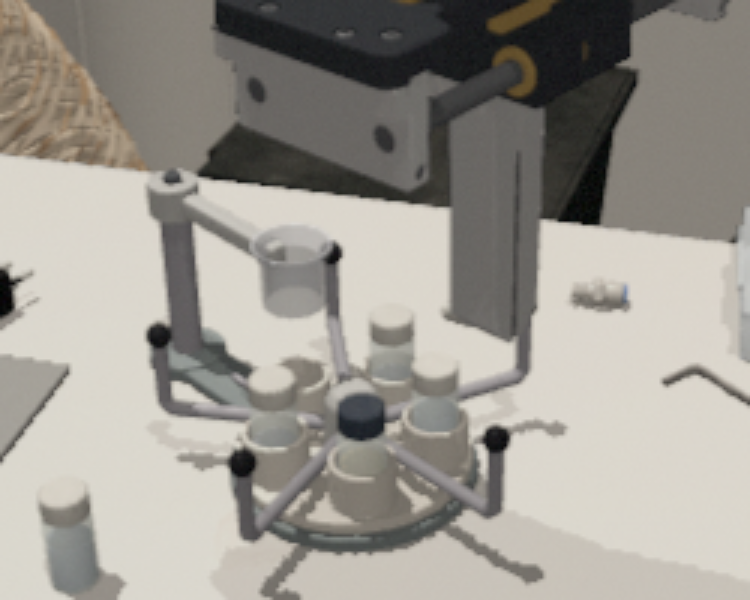

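Run:
```python
from h import *
c=grab('top')
q=ray_z(c,(317/4.2+240,264/4.2+150),.118)[0][:2]; P=ray_z(c,(435/4.2+240,62/4.2+150),.118)[0][:2]
A=np.array([.472,-.2582]); d=q-P; print(np.hypot(*d),np.rad2deg(np.arctan2(d[1],d[0]))); e=A-P; print('post->axle',np.hypot(*e),np.rad2deg(np.arctan2(e[1],e[0])))
f=np.deg2rad(-31.1); print('mouth vs cup mm',(q-(A+.042*np.array([np.cos(f),np.sin(f)])))*1000, get_obs()['force'])
```

```text
0.09587440989247012 148.92453213640528
post->axle 0.13974956384546308 148.21240769549587
mouth vs cup mm [ 0.70956262 -2.43454672] [ 0.17578121 -0.37792324 -0.01121197]
```

```bash
python3 -c "
from station import *
print(hand_in())"
```

```text
the job is handed in; nothing more can be done
None
```

The carousel is ready for loading and the job is handed in, though `hand_in` gave no verdict. I pushed spoke 2 with the closed fingertip to turn the carousel about 126° clockwise, which brought the empty cup to the ridge. Then I pushed the chute arm's bar round until the force rose to about 11 N at its stop, and backed the hand well clear. The whole job took about 12.5 s.

Last checks, from the camera images before handing in:

| Check | Measured | Limit |
|---|---|---|
| Empty cup direction from the post direction | about 0.7° (roughly 0.5 mm at the cup) | 6 mm |
| Chute arm from its stop | about 0.7° (0.012 rad) | 0.06 rad |
| Chute mouth from cup centre | about 2.5 mm | 9 mm |

- **Vials:** all four stand upright in their cups in the pictures.
- **Loose things:** the spare vial, fitting and stir bar are within about 2 mm of where they started.
- **Disagreements:**
  - Before the turn, the ridge read −33.4° and the post −31.6°. I aimed between them, and the cup ended at −31.1°, so it is about 2.3° (1.7 mm) from the ridge reading.
  - The network that finds the chute arm reported nothing in the final picture, so I measured the arm from pixels I picked by hand.
  - In the later fits the third spoke's ball was not picked up, so they rest on the other four.

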